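# Shut the test rig down at its three stop buttons

## Task

Shut the test rig down from its three wireless switch boxes, in this order: with the fingertips gently push in the square button, then the slim round button, and last the wide mushroom button, each well past half of its travel, where it stays; a button pushed out of turn spoils the shutdown. Leave the boxes standing where they are, pick nothing up, and do not disturb the other things on the bench.

Things in the scene. Friction and masses are not known exactly. Their poses are not given: they have to be found in the camera images.
- square_box: loose switch box (0.6 kg, rubber feet) with one black push button, a flat square head 32 x 32 mm and 9 mm thick on a thin stem, upright in the middle of its lid. Housing grey, 66 x 66 mm and 44 mm high, with a 29 mm wide metal collar 4 mm high round the button. Origin: centre of its underside; z up; the button is on the z axis. The three boxes differ only in the button; which one stands where changes, they are 0.16 m or more apart
- square_top (a point): centre of the top face of the square button's cap, on the box's z axis, 75 to 76 mm above the bench at the start. Pressed, the cap first sinks 2 mm on a spring (1.5 N per mm); at 3 to 4 N its stem slides down with it, 10 mm to its end; then the spring gives up to 6 mm more, to 12 N, then hard. Pressing the top down 8 mm just counts, 12 mm is fully in; let go, the cap rises 2 mm
- square_button (a joint): how far the button's stem is pushed in (m), without the play of the sprung cap: 0 to 0.001 at the start (out), 0.010 fully in; 0.006 or more counts as in. The stem slides straight down at 3 to 4 N and stays where it is left; nothing returns it
- round_box: loose switch box (0.6 kg, rubber feet) with one black push button, a slim round post 16 mm in diameter, upright in the middle of its lid. Housing grey, 66 x 66 mm and 44 mm high, with a 29 mm wide metal collar 4 mm high round the button. Origin: centre of its underside; z up; the button is on the z axis. The three boxes differ only in the button; which one stands where changes, they are 0.16 m or more apart
- round_top (a point): centre of the top face of the round button's cap, on the box's z axis, 75 to 76 mm above the bench at the start. Pressed, the cap first sinks 2 mm on a spring (1.5 N per mm); at 3 to 4 N its stem slides down with it, 10 mm to its end; then the spring gives up to 6 mm more, to 12 N, then hard. Pressing the top down 8 mm just counts, 12 mm is fully in; let go, the cap rises 2 mm
- round_button (a joint): how far the button's stem is pushed in (m), without the play of the sprung cap: 0 to 0.001 at the start (out), 0.010 fully in; 0.006 or more counts as in. The stem slides straight down at 3 to 4 N and stays where it is left; nothing returns it
- mushroom_box: loose switch box (0.6 kg, rubber feet) with one black push button, a wide mushroom domed head 48 mm in diameter on a thin stem; the flat middle of its top is 32 mm across, upright in the middle of its lid. Housing grey, 66 x 66 mm and 44 mm high, with a 29 mm wide metal collar 4 mm high round the button. Origin: centre of its underside; z up; the button is on the z axis. The three boxes differ only in the button; which one stands where changes, they are 0.16 m or more apart
- mushroom_top (a point): centre of the top face of the mushroom button's cap, on the box's z axis, 75 to 76 mm above the bench at the start. Pressed, the cap first sinks 2 mm on a spring (1.5 N per mm); at 3 to 4 N its stem slides down with it, 10 mm to its end; then the spring gives up to 6 mm more, to 12 N, then hard. Pressing the top down 8 mm just counts, 12 mm is fully in; let go, the cap rises 2 mm
- mushroom_button (a joint): how far the button's stem is pushed in (m), without the play of the sprung cap: 0 to 0.001 at the start (out), 0.010 fully in; 0.006 or more counts as in. The stem slides straight down at 3 to 4 N and stays where it is left; nothing returns it
- heat_sink: bystander, loose: black finned heat sink, 45 x 45 x 23 mm; origin at the centre of its underside
- spare_knob: bystander, loose: black control knob, 28 mm in diameter, 17 mm high, lying loose on the bench; origin at the centre of its underside
- connector_block: bystander, loose: green terminal block, 18 x 52 x 19 mm; origin at the centre of its underside
- loupe: bystander, loose: black eye loupe, 41 mm in diameter, 36 mm high; origin at the centre of its underside
- side_cutters: bystander, loose: blue-handled pliers, 50 x 130 x 12 mm, long along y; origin at the centre of its underside
- multimeter: bystander, loose: yellow hand multimeter lying flat, 157 (along x) x 77 x 44 mm; origin at the centre of its underside
- parts_dish: bystander, loose: small white dish, 73 mm wide, 20 mm high; origin at the centre of its underside

How it is judged:
By the outcome, as a careful person would: the job done as asked, in the order asked, and still so for the second after the job is handed in, with the robot touching nothing.
It also fails if it takes over 40 s, if anything falls off the work surface, if the arm or the gripper's body presses on something with over 40 N, if the wrist force passes 120 N, or if a joint passes its speed limit or range.

## Robot

A 6-joint arm with a two-finger parallel gripper is mounted at the origin on a cart in front of the work surface, level with it; the furniture and walls round the work are solid. World frame = base frame: x ahead of the robot, y to its left, z up, the work surface at z = 0. Lengths are in m, angles in degrees, forces in N, time in s.
With the tool pointing down it reaches from about 0.275 to 0.975 m from the base axis. Payload 8.4 kg.
Tool frame: the origin (TCP) lies at the very end of the fingers, on their centre line; the grasp point (between the pads) lies 19 mm behind it (robot.hold_point_z is the z of the grasp point in the tool frame, in m); z points along the fingers, y is the line along which they close (so a half turn about z gives the same grasp; the last joint's range is limited). The gripper opens to 92 mm and grips with 3 to 60 N. Pads are 20 mm wide; open, the fingers measure 128 mm over their backs; the gripper's body (75 mm by 189 mm) begins 69 mm behind the grasp point.
Start: joints at [67.643, 20.225, 93.587, -0, 66.188, -0.138], TCP at [0.236, 0.579, 0.215] pointing down, gripper open.
Joint ranges: [-150.9, 150.9], [-52.94, 120.26], [3.33, 152.33], [-74.26, 254.26], [0, 154.13], [-172.89, 172.89]. Speed limits (degrees/s): [127.2, 127.2, 159.86, 180, 180, 180].

## Interface

Orientations are given as [roll, pitch, yaw] about the fixed x, y, z axes, in that order (R = Rz(yaw) Ry(pitch) Rx(roll)).
In Python, from cell import robot gives the robot as it stands.
- The arm moves only by the tool apply_moves, never from a script. Its argument "series" is a list of rows, each an object with "fingers": the opening, from 0 (shut) to 1 (fully open); "travel": the shift along the tool's x, y, z in m, a list of three; "spin": the turn about the tool's z in rad. In form: [{"fingers": fingers, "travel": [x, y, z], "spin": spin}, ...]. A call has exactly 5 rows; each row is the pose to reach, as a shift and turn from the pose commanded when the call began, along the tool's axes at that moment; what a row does not reach only later rows make up. A row lasts 1/8 s, in which the tool goes at most 62.5 mm and 10.7 degrees, less where a joint would pass 70% of its speed; a pose out of reach is approached as far as the arm can. A call with a gripper value outside its range is refused whole. The fingers move at their own pace and stop on an object; "squeeze" is the grip in N (left out, the last holds). Time passes only in rows, so rows that repeat a pose let the fingers close, or fill a call up. It gives the time, the measured TCP pose, the force, the opening and the grip force at its end, in the units of the state.
- robot.get_state(): the state, without advancing time (a new reading comes with each control period).
- robot.snapshot(name): name is "scene" or "side" or "wrist"; returns a dict with "img" (400x640x3 uint8, red, green, blue), "z_map" (400x640 float32, m along the optical axis (not along the pixel's ray), 0 where there is no reading), "camera_matrix" (3x3 intrinsics, pixels), "rvec" (rotation vector, rad) and "tvec" (3), from world to camera coordinates, as OpenCV has them; the wrist camera has in their place "hand_eye" (4x4, takes a point from camera to tool coordinates, whose origin is the TCP and whose axes are the flange's). Camera axes: x right, y down, z forward; pixel columns grow to the right and rows downward; lengths in m; the calibration is good to about 2 mm. The wrist camera is an equidistant fisheye: a pixel r from the principal point sees the ray r / f radians off the axis. A picture is of the moment at which its call begins: read the wrist's pose just before it.
- robot.close_job(): hands the job in; it is judged then, once.
Trained networks look in a picture, given as the dict that the camera call returned (one of the last four; its "shot" number tells which), for a name from the list of things; names that differ only in an ending like _2 or _b are one class to them, and where a whole thing is asked for, a point or a joint stands for the part that bears it (a point fixed in the world has none). Each returns a list of dicts, best first, with "conf" (0 to 1); they miss things now and then, are a little off and sometimes report something else, mostly with a low value. They report only what shows in the picture. A call takes as long as a camera call.
- robot.silhouettes(picture, thing): "region" (400x640 bool, what is visible of it).
- robot.spot_point(picture, thing): "at" ([x, y, z] in m, in the coordinates of the camera as it stood for that picture, good to about 4 mm: a listed point, or the origin of a listed thing).
The state is a dict: "time": time; "q": joint angles; "joint_vel": joint speeds; "tau": joint torques, N m; "tool_pos": TCP position; "tcp_rot": TCP orientation; "contact_force": force on the tool from outside, world axes, zero at the start; "torque": the same for the moment, N m; "opening": opening from 0.0 (shut) to 1.0 (fully open); "grip_force": force on a finger pad.
Only numpy, scipy, OpenCV 4.12 (cv2) and the standard library are available. Lean on these libraries where they do the work, as an engineer would, in place of code of your own. Each camera call takes 0.05 s, during which the arm holds its last target. There are 200 camera calls.

## Working session

There is one attempt and no reset: what is moved stays moved. The work goes in short steps, Python scripts to look and compute and a tool call to move; the robot and the scene stay as the last step left them, time stands still between calls to the robot, and variables do not carry over. Pictures are saved under pics/ and viewed, at most 10 in all, crops included, and the job is handed in when it is done.

Besides the shell and the picture viewer there is one more tool, called after "Call:" as name([rows], argument=value, ...), one row to a line, values as JSON. apply_moves: Moves the arm, as the interface text tells. Its arguments: {"type":"object","properties":{"series":{"type":"array","items":{"type":"object","properties":{"fingers":{"type":"number"},"travel":{"type":"array","items":{"type":"number"}},"spin":{"type":"number"}}}},"squeeze":{"type":"number"}},"required":["series"]}

```bash
mkdir -p pics; cat > h.py <<'E'
import numpy as np, cv2
from cell import robot
from scipy.spatial.transform import Rotation as R
def toworld(p,at):
    Rm=cv2.Rodrigues(np.array(p["rvec"],float))[0]
    return Rm.T@(np.array(at)-np.array(p["tvec"]).ravel())
E
python3 - <<'E'
from h import *
s=robot.get_state(); print(s["time"],s["tool_pos"],s["tcp_rot"],s["opening"],s["contact_force"])
for c in("scene","side"):
    p=robot.snapshot(c); cv2.imwrite(f"pics/{c}1.png",p["img"][...,::-1])
    for t in("square_top","round_top","mushroom_top"):
        for d in robot.spot_point(p,t)[:3]: print(c,t,round(d["conf"],2),toworld(p,d["at"]).round(4))
E
```

```text
0.0 [0.23615392 0.57812628 0.21386193] [-1.79919797e+02 -4.61756864e-05  1.57779707e+02] 1.0006092634894803 [ 0.32502271 -0.06259093  0.71737777]
scene square_top 0.53 [0.5249 0.2232 0.0779]
scene square_top 0.51 [0.4639 0.0202 0.0005]
scene round_top 0.47 [0.4713 0.0198 0.0771]
side square_top 0.48 [0.5304 0.2211 0.0803]
side round_top 0.43 [0.4683 0.0192 0.0744]
side round_top 0.33 [0.5297 0.2249 0.0797]
side mushroom_top 0.66 [ 0.5086 -0.2507  0.0734]
```

View pics/scene1.png

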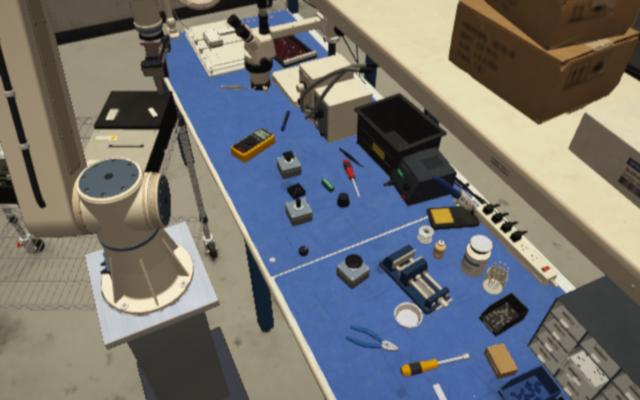

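View pics/side1.png

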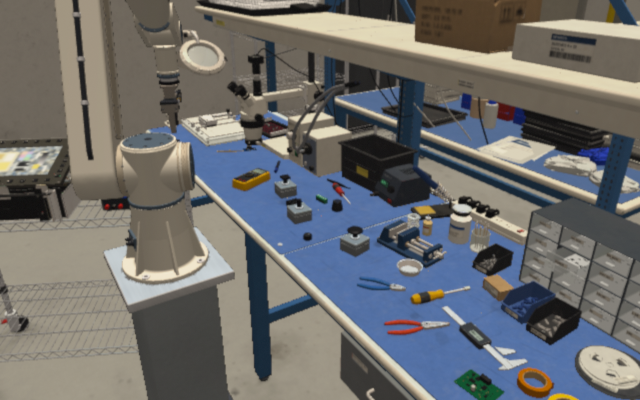

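The scene view shows three boxes, at about (289,163), (299,208) and (352,268). The mushroom looks like the last one; I'll enlarge to tell the other two apart.

```bash
python3 - <<'E'
from h import *
a=cv2.imread("pics/scene1.png")[135:300,230:400]; b=cv2.imread("pics/side1.png")[165:265,230:400]
f=lambda i,s:cv2.resize(i,None,fx=s,fy=s,interpolation=cv2.INTER_CUBIC)
a=f(a,3);b=f(b,1.7)
o=np.zeros((495,510+289,3),np.uint8); o[:,:510]=a; o[:b.shape[0],510:510+b.shape[1]]=b[:,:289]
cv2.imwrite("pics/c1.png",o)
p=robot.snapshot("scene");Rm=p["rvec"]
for w in([.527,.222,.078],[.47,.02,.076],[.509,-.25,.075]):
    print(cv2.projectPoints(np.array([w]),np.array(p["rvec"],float),np.array(p["tvec"],float),np.array(p["camera_matrix"]),None)[0].ravel())
for t in("square_box","round_box","mushroom_box","heat_sink","loupe","spare_knob","connector_block","multimeter"):
    for d in robot.spot_point(p,t)[:3]: print(t,round(d["conf"],2),toworld(p,d["at"]).round(3))
E
```

```text
[288.25394905 153.68453567]
[298.16768746 199.19276428]
[353.41946114 259.47852354]
square_box 0.62 [ 0.524  0.222 -0.004]
round_box 0.71 [ 0.467  0.021 -0.   ]
mushroom_box 0.68 [ 0.51  -0.25  -0.002]
heat_sink 0.6 [ 0.506  0.114 -0.002]
loupe 0.54 [0.621 0.007 0.002]
spare_knob 0.43 [ 0.424 -0.115  0.002]
connector_block 0.61 [ 0.605  0.102 -0.001]
multimeter 0.59 [ 0.46   0.388 -0.001]
```

View pics/c1.png

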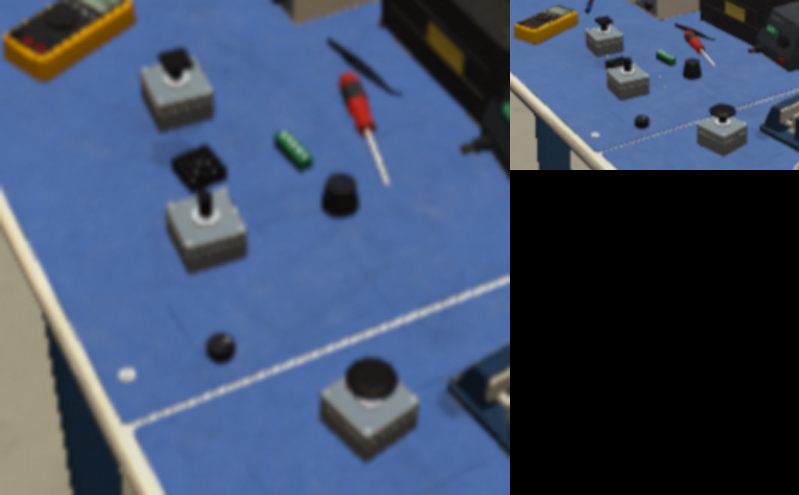

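The crop settles it: square is the far box (crop 176,62), round post the middle one (205,205), mushroom the near one (371,378). Moving towards the square.

Call:
apply_moves([
  {"fingers":0,"travel":[-0.05,-0.027,0],"spin":0},
  {"fingers":0,"travel":[-0.1,-0.054,0],"spin":0},
  {"fingers":0,"travel":[-0.15,-0.081,0],"spin":0},
  {"fingers":0,"travel":[-0.2,-0.109,0],"spin":0},
  {"fingers":0,"travel":[-0.25,-0.136,0],"spin":0},
], squeeze=20)

```text
time: 1.48
tool_pos: [0.4173, 0.3567, 0.2148]
tcp_rot: [180.0, 0.0, 157.8]
contact_force: [-0.1, 0.2, -0.3]
opening: 0.478
grip_force: 0.0
```

Call:
apply_moves([
  {"fingers":0,"travel":[-0.05,-0.027,0],"spin":0},
  {"fingers":0,"travel":[-0.1,-0.054,0.02],"spin":0},
  {"fingers":0,"travel":[-0.15,-0.082,0.04],"spin":0},
  {"fingers":0,"travel":[-0.154,-0.084,0.06],"spin":0},
  {"fingers":0,"travel":[-0.154,-0.084,0.06],"spin":0},
])

```text
time: 2.1
tool_pos: [0.5265, 0.221, 0.1533]
tcp_rot: [-179.9, -0.1, 157.7]
contact_force: [0.0, 0.8, 1.1]
opening: 0.003
grip_force: 0.0
```

```bash
cat >> h.py <<'E'
def look(thing,near,name=None):
    near=np.array(near)
    s=robot.get_state(); Rt=R.from_euler("xyz",s["tcp_rot"],degrees=True).as_matrix(); tp=np.array(s["tool_pos"])
    print("tcp",tp.round(4),np.round(s["tcp_rot"],2),"open",round(s["opening"],3),"F",np.round(s["contact_force"],2),"t",s["time"])
    p=robot.snapshot("wrist")
    if name: cv2.imwrite(f"pics/{name}.png",p["img"][...,::-1])
    H=np.array(p["hand_eye"]); out=[]
    for d in robot.spot_point(p,thing)[:2]:
        w=Rt@(H@np.append(d["at"],1))[:3]+tp; out.append(("wrist",d["conf"],w))
    for c in("scene","side"):
        q=robot.snapshot(c)
        for d in robot.spot_point(q,thing)[:2]: out.append((c,d["conf"],toworld(q,d["at"])))
    for c,f,w in out: print(c,round(f,2),w.round(4),"tool delta",(Rt.T@(w-tp)).round(4))
E
python3 -c "
from h import *
look('square_top',[.527,.222],'w1')"
```

```text
tcp [0.5265 0.221  0.1533] [-1.7989e+02 -1.2000e-01  1.5769e+02] open 0.003 F [0.04 0.78 1.06] t 2.1
wrist 0.75 [0.5256 0.2221 0.0805] tool delta [0.0011 0.0007 0.0728]
scene 0.51 [0.5287 0.2254 0.0784] tool delta [-0.0005  0.005   0.0748]
scene 0.35 [ 0.5674 -0.4347  0.0051] tool delta [-0.2871 -0.5909  0.1488]
side 0.5 [0.5306 0.2229 0.0793] tool delta [-0.0033  0.0034  0.074 ]
```

View pics/w1.png

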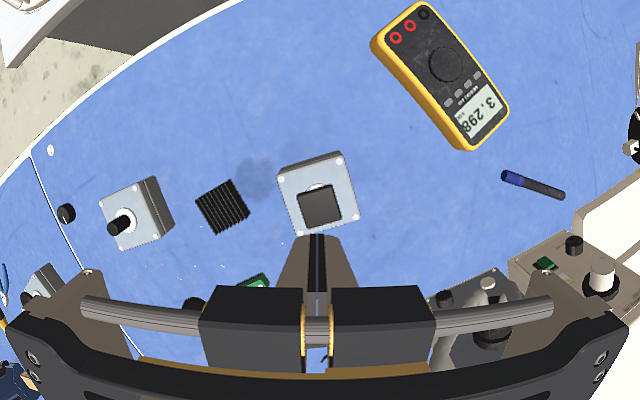

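The wrist view shows the square cap at (318,205) just ahead of the closed fingertips, and the round post at (120,225). Pressing the square one.

Call:
apply_moves([
  {"fingers":0,"travel":[0,0.002,0.04],"spin":0},
  {"fingers":0,"travel":[0,0.002,0.065],"spin":0},
  {"fingers":0,"travel":[0,0.002,0.073],"spin":0},
  {"fingers":0,"travel":[0,0.002,0.08],"spin":0},
  {"fingers":0,"travel":[0,0.002,0.083],"spin":0},
])

```text
time: 3.02
tool_pos: [0.5284, 0.2245, 0.0723]
tcp_rot: [179.9, 0.0, 157.8]
contact_force: [-1.2, 0.7, 2.7]
opening: 0.004
grip_force: 1.5
```

Call:
apply_moves([
  {"fingers":0,"travel":[0,0,0.003],"spin":0},
  {"fingers":0,"travel":[0,0,0.006],"spin":0},
  {"fingers":0,"travel":[0,0,0.009],"spin":0},
  {"fingers":0,"travel":[0,0,0.009],"spin":0},
  {"fingers":0,"travel":[0,0,0.009],"spin":0},
])

```text
time: 3.65
tool_pos: [0.5283, 0.2243, 0.0629]
tcp_rot: [180.0, 0.0, 157.8]
contact_force: [-0.3, 2.1, 3.9]
opening: 0.004
grip_force: 2.5
```

Call:
apply_moves([
  {"fingers":0,"travel":[0,0,0.001],"spin":0},
  {"fingers":0,"travel":[0,0,0.002],"spin":0},
  {"fingers":0,"travel":[0,0,0.002],"spin":0},
  {"fingers":0,"travel":[0,0,0.002],"spin":0},
  {"fingers":0,"travel":[0,0,0.002],"spin":0},
])

```text
time: 4.28
tool_pos: [0.5284, 0.2243, 0.0612]
tcp_rot: [179.9, 0.0, 157.8]
contact_force: [-1.5, 2.2, 7.7]
opening: 0.006
grip_force: 3.8
```

The force climbs past the slide level, so the stem is at its end. Up, and over to the round one.

Call:
apply_moves([
  {"fingers":0,"travel":[0,0,-0.025],"spin":0},
  {"fingers":0,"travel":[0,0,-0.07],"spin":0},
  {"fingers":0,"travel":[-0.004,-0.04,-0.09],"spin":0},
  {"fingers":0,"travel":[-0.01,-0.09,-0.09],"spin":0},
  {"fingers":0,"travel":[-0.016,-0.14,-0.09],"spin":0},
])

```text
time: 4.9
tool_pos: [0.4892, 0.0868, 0.1507]
tcp_rot: [-180.0, 0.0, 157.8]
contact_force: [0.4, -0.1, 0.0]
opening: 0.001
grip_force: 0.0
```

Call:
apply_moves([
  {"fingers":0,"travel":[-0.004,-0.04,0],"spin":0},
  {"fingers":0,"travel":[-0.007,-0.071,0],"spin":0},
  {"fingers":0,"travel":[-0.007,-0.071,0],"spin":0},
  {"fingers":0,"travel":[-0.007,-0.071,0],"spin":0},
  {"fingers":0,"travel":[-0.007,-0.071,0],"spin":0},
])

```text
time: 5.52
tool_pos: [0.4697, 0.0207, 0.1505]
tcp_rot: [180.0, 0.0, 157.8]
contact_force: [-0.8, 0.7, -0.2]
opening: 0.005
grip_force: 0.0
```

```bash
python3 -c "
from h import *
look('round_top',[.47,.02],'w2')
q=robot.snapshot('scene')
for d in robot.spot_point(q,'square_top')[:2]+robot.spot_point(q,'square_box')[:1]: print(d['conf'],toworld(q,d['at']))"
```

```text
tcp [0.4697 0.0207 0.1505] [180.     0.   157.84] open 0.005 F [-0.76  0.66 -0.2 ] t 5.525
scene 0.51 [0.4709 0.0189 0.0782] tool delta [-0.0018 -0.0012  0.0723]
0.42 [ 0.5236931   0.21881672 -0.00453463]
```

View pics/w2.png

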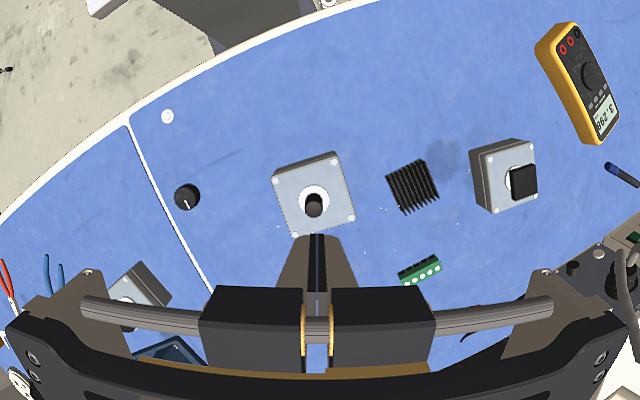

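The post (314,205) lies in line with the fingertips, as the square cap did; it now sits low on its box at (524,182). Pressing the round one.

Call:
apply_moves([
  {"fingers":0,"travel":[-0.001,-0.001,0.04],"spin":0},
  {"fingers":0,"travel":[-0.001,-0.001,0.062],"spin":0},
  {"fingers":0,"travel":[-0.001,-0.001,0.07],"spin":0},
  {"fingers":0,"travel":[-0.001,-0.001,0.077],"spin":0},
  {"fingers":0,"travel":[-0.001,-0.001,0.08],"spin":0},
])

```text
time: 6.6
tool_pos: [0.4702, 0.0187, 0.0709]
tcp_rot: [180.0, 0.0, 157.8]
contact_force: [-1.8, -1.3, 3.0]
opening: 0.004
grip_force: 1.5
```

Call:
apply_moves([
  {"fingers":0,"travel":[0,0,0.003],"spin":0},
  {"fingers":0,"travel":[0,0,0.006],"spin":0},
  {"fingers":0,"travel":[0,0,0.009],"spin":0},
  {"fingers":0,"travel":[0,0,0.0095],"spin":0},
  {"fingers":0,"travel":[0,0,0.0095],"spin":0},
])

```text
time: 7.22
tool_pos: [0.4702, 0.0187, 0.0613]
tcp_rot: [180.0, 0.0, 157.8]
contact_force: [-0.6, -0.9, 7.5]
opening: 0.004
grip_force: 3.6
```

Fully in (7.5 N). On to the mushroom.

Call:
apply_moves([
  {"fingers":0,"travel":[0,0,-0.025],"spin":0},
  {"fingers":0,"travel":[0,0,-0.07],"spin":0},
  {"fingers":0,"travel":[-0.02,-0.034,-0.09],"spin":0},
  {"fingers":0,"travel":[-0.045,-0.077,-0.09],"spin":0},
  {"fingers":0,"travel":[-0.07,-0.12,-0.09],"spin":0},
])

```text
time: 7.85
tool_pos: [0.4901, -0.1203, 0.1516]
tcp_rot: [180.0, 0.1, 157.8]
contact_force: [0.2, 0.7, -0.2]
opening: 0.002
grip_force: 0.0
```

Call:
apply_moves([
  {"fingers":0,"travel":[-0.023,-0.04,0],"spin":0},
  {"fingers":0,"travel":[-0.048,-0.08,0],"spin":0},
  {"fingers":0,"travel":[-0.068,-0.114,0],"spin":0},
  {"fingers":0,"travel":[-0.068,-0.114,0],"spin":0},
  {"fingers":0,"travel":[-0.068,-0.114,0],"spin":0},
])

```text
time: 8.48
tool_pos: [0.5089, -0.2496, 0.1507]
tcp_rot: [180.0, -0.0, 157.8]
contact_force: [-0.6, 0.7, 0.4]
opening: 0.003
grip_force: 0.0
```

```bash
python3 -c "
from h import *
look('mushroom_top',[.509,-.25],'w3')"
```

```text
tcp [ 0.5089 -0.2496  0.1507] [ 1.7998e+02 -4.0000e-02  1.5775e+02] open 0.003 F [-0.62  0.71  0.35] t 8.475
wrist 0.97 [ 0.508  -0.2522  0.0799] tool delta [-0.0002 -0.0028  0.0708]
scene 0.66 [ 0.5099 -0.2541  0.0758] tool delta [-0.0028 -0.0038  0.0748]
scene 0.29 [ 0.4235 -0.1141  0.0042] tool delta [0.1302 0.0931 0.1466]
side 0.52 [ 0.5097 -0.25    0.0714] tool delta [-0.001  -0.      0.0793]
```

View pics/w3.png

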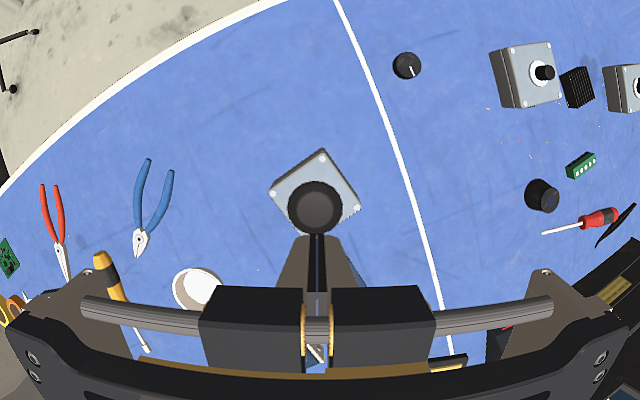

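The mushroom head at (315,208) lies on the finger line, with everything else clear of the tips; press it.

Call:
apply_moves([
  {"fingers":0,"travel":[-0.001,-0.002,0.04],"spin":0},
  {"fingers":0,"travel":[-0.001,-0.002,0.062],"spin":0},
  {"fingers":0,"travel":[-0.001,-0.002,0.07],"spin":0},
  {"fingers":0,"travel":[-0.001,-0.002,0.077],"spin":0},
  {"fingers":0,"travel":[-0.001,-0.002,0.08],"spin":0},
])

```text
time: 9.4
tool_pos: [0.5097, -0.2523, 0.0715]
tcp_rot: [180.0, 0.0, 157.8]
contact_force: [-0.6, 1.0, 3.3]
opening: 0.004
grip_force: 1.5
```

Call:
apply_moves([
  {"fingers":0,"travel":[0,0,0.003],"spin":0},
  {"fingers":0,"travel":[0,0,0.006],"spin":0},
  {"fingers":0,"travel":[0,0,0.009],"spin":0},
  {"fingers":0,"travel":[0,0,0.0095],"spin":0},
  {"fingers":0,"travel":[0,0,0.0095],"spin":0},
])

```text
time: 10.02
tool_pos: [0.5097, -0.2524, 0.0619]
tcp_rot: [180.0, 0.0, 157.8]
contact_force: [-0.7, 2.9, 6.9]
opening: 0.004
grip_force: 3.3
```

Call:
apply_moves([
  {"fingers":0,"travel":[0,0,-0.02],"spin":0},
  {"fingers":0,"travel":[0,0,-0.06],"spin":0},
  {"fingers":0,"travel":[0,0,-0.11],"spin":0},
  {"fingers":0,"travel":[0,0,-0.13],"spin":0},
  {"fingers":0,"travel":[0,0,-0.13],"spin":0},
])

```text
time: 10.65
tool_pos: [0.5104, -0.2531, 0.193]
tcp_rot: [-180.0, 0.2, 157.8]
contact_force: [0.4, 0.2, -0.1]
opening: 0.006
grip_force: 0.0
```

```bash
python3 - <<'E'
from h import *
p=robot.snapshot("side"); q=robot.snapshot("scene")
K=np.array(q["camera_matrix"]);f=lambda i,s:cv2.resize(i,None,fx=s,fy=s,interpolation=cv2.INTER_CUBIC)
cv2.imwrite("pics/e.png",np.vstack([f(p["img"][165:265,230:400],3),f(q["img"][140:290,230:400],3)])[:600,...,::-1] if 0 else np.hstack([f(p["img"][165:285,260:390],3),f(q["img"][140:260+30,260:390][:120],3)])[...,::-1])
for n,(x,y) in dict(sq=(.528,.224),rd=(.470,.019),mu=(.5095,-.252)).items():
    for pic in(p,q):
        Rm=cv2.Rodrigues(np.array(pic["rvec"],float))[0];K=np.array(pic["camera_matrix"]);z=pic["z_map"]
        v,u=np.mgrid[:400,:640];c=np.stack([(u-K[0,2])/K[0,0]*z,(v-K[1,2])/K[1,1]*z,z],-1)
        w=(c-np.array(pic["tvec"]).ravel())@Rm
        m=(z>0)&(np.hypot(w[...,0]-x,w[...,1]-y)<.012)&(w[...,2]<.12)
        print(n,np.percentile(w[m][:,2],[50,80,95]).round(4) if m.any() else None)
E
```

```text
sq [0.0491 0.0659 0.0682]
sq [0.0657 0.0669 0.0683]
rd [0.0487 0.0602 0.0671]
rd [0.0558 0.065  0.0677]
mu [0.0666 0.0679 0.0701]
mu [0.0656 0.0676 0.0689]
```

View pics/e.png

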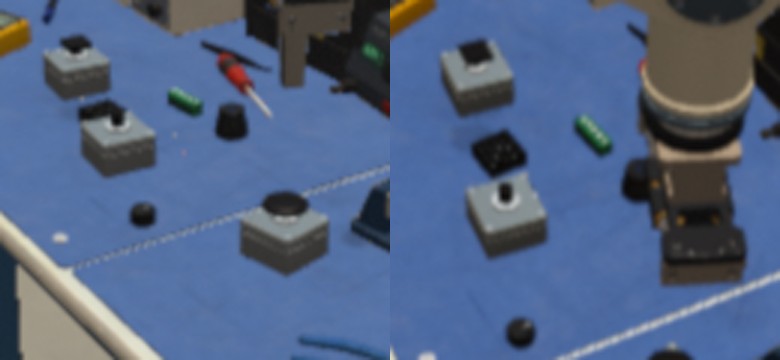

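All three caps (left half: 75,45; 118,118; 285,205) sit low at about 66 mm, the boxes and other things stand where they were, and the gripper is clear. Handing in.

```bash
python3 -c "
from cell import robot
print(robot.close_job())"
```

```text
the job is handed in; nothing more can be done
None
```

I pushed the square, round and mushroom buttons fully in, in that order. The final pictures showed the boxes and other things still in place and the gripper clear, and I then handed the job in.

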